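# Press a sample carrier down and slide it home under the leaf spring of its nest

### The job

With closed fingertips, press the blue sample carrier down hard on its black rubber pad until the orange sprung plate under it is bottomed, and keep pressing while you slide the carrier along its channel, under the bar and the leaf spring, fully home against the end stop, so that the orange plate springs up again behind it. Then take the hand away. Do not pick the carrier up, and leave the things standing round the nest alone.

Things in the scene. Friction and masses are not known exactly. Their poses are not given: they have to be found in the camera images.
- nest: Fixed metal loading nest, 190 x 80 mm. Origin: centre of its underside, on the worktop; x axis = slide direction, from the loading end to the end stop; z up. Channel 50 mm wide between low side walls (tops at z = 24 mm), low-friction floor at z = 14 mm. Rear lip at x = -92 to -88 mm, top z = 24 mm. The orange plate (hidden under the carrier at first) lies in the floor from x = -82 to -22 mm
- bar (a point): middle of the underside of the fixed cross bar, at x = 40 mm, z = 28.5 mm in the nest frame. Bar 10 mm along the slide, 72 mm across, top at z = 36.5 mm (screw heads to 40 mm). A brass-coloured leaf spring, 26 mm wide, slopes from its far side down to x = 65 mm
- end_stop (a point): middle of the channel-side face of the fixed end stop, at x = 72 mm, z = 20 mm in the nest frame; stop top at z = 28 mm
- carrier: Loose blue sample carrier, 90 mm long (x) x 48 wide x 12 thick; origin: centre of its underside; +x = nest's x, to its nose. Starts raised on the orange plate, origin near x = -39, z = 21 mm in the nest frame: its nose would hit the bar. Pressed down it lies on the floor (z = 14 mm) and clears the bar by 2.5 mm. Home: nose on the end stop, origin at x = 27 mm (a slide of about 66 mm)
- carrier_pad (a point): centre of the top of the flat black rubber pad at the carrier's rear (37 mm along the slide x 42 mm across), 24.5 mm behind the carrier's origin, 12 mm above its underside. A rib across the carrier, 6 mm higher than the pad, begins 19.5 mm in front of this point: fingertips can push against it
- lifter (a joint): travel of the orange sprung plate, m: 0 = up (top 7 mm above the channel floor), 0.0073 = bottomed just under the floor; spring force 7 N when up, 11.4 N bottomed. It springs back to 0 once the carrier's tail has passed its front end (4 mm of gap when the carrier is home)
- leaf (a joint): lift angle of the brass-coloured leaf spring, rad: 0 = free (tip 6 to 7 mm lower than the top of a pressed-down carrier), about 0.3 with the carrier under it; presses the carrier down with about 5 N and drags on it
- vial: bystander: small glass vial with black cap, 15 mm across, 46 mm tall; origin: centre of its underside
- chip_box: bystander: flat chip box with clear lid, 57 x 52 x 12 mm; origin: centre of its underside
- clamp_fork: bystander: metal clamping fork, 25 x 60 x 12 mm; origin: centre of its underside
- black_post_holder: bystander: black post holder with a thumb screw, 25 x 46 x 40 mm; origin: centre of its underside

How it is judged:
On the way, in this order (a step that is already met when the one before it is completed fails the run):
1. the carrier is pressed down by the fingers, the orange plate at least 5 mm down, before its nose reaches the bar (value of joint lifter above 0.005 m and contact force between the fingers and carrier above 3 N and x of carrier in the frame of nest below -0.01 m), for 0.02 s.
2. with the fingers still on the carrier and holding the orange plate down by 2 mm or more, the nose passes under the leaf spring and lifts it (value of joint lifter above 0.002 m and contact force between the fingers and carrier above 3 N and value of joint leaf above 0.06 rad), for 0.02 s.
At the end, for the whole second after the job is handed in: The carrier lies flat on the channel floor (within 2.5 mm and 0.05 rad) within 3 mm of the end stop, under the lifted leaf spring, at rest, and the orange plate is up behind it (within 1.5 mm) (x of carrier in the frame of nest between 0.024 and 0.03 m and z of carrier in the frame of nest below 0.0165 m and angle between carrier's own z axis and vertical below 0.05 rad and value of joint leaf above 0.1 rad and value of joint lifter below 0.0015 m and linear speed of carrier below 0.01 m/s); the robot touches nothing.
It fails at once if the carrier is lifted more than 8 mm above its starting height, or tipped (z of carrier in the frame of nest above 0.029 m or angle between carrier's own z axis and vertical above 0.3 rad).
It fails at once if a thing standing round the nest is moved by more than 15 mm (distance of any of vial, chip_box, clamp_fork, black_post_holder from where it was at the start of the episode above 0.015 m).
It also fails if it takes over 35 s, if anything falls off the work surface, if the arm or the gripper's body presses on something with over 40 N, if the wrist force passes 120 N, or if a joint passes its speed limit or range.

### The arm

A 7-joint arm with a two-finger parallel gripper is mounted at the origin on a cart in front of the work surface, level with it; the furniture and walls round the work are solid. World frame = base frame: x ahead of the robot, y to its left, z up, the work surface at z = 0. Lengths are in m, angles in rad, forces in N, time in s.
With the tool pointing down it reaches from about 0.425 to 0.95 m from the base axis. Payload 4.7 kg.
Tool frame: the origin (TCP) lies at the centre of the arm's flange, where the gripper is bolted on; the fingertips stand 182 mm ahead of it and the grasp point (between the pads) lies 164 mm ahead of it; z points along the fingers, y is the direction in which the jaws open and shut (so a half turn about z gives the same grasp; the last joint's range is limited). The gripper opens to 87 mm and grips with 3 to 60 N. Pads are 19 mm wide; open, the fingers measure 117 mm over their backs; the gripper's body (75 mm by 190 mm) begins 51 mm behind the grasp point.
Start: joints at [-1.25, 0.469, -0.049, 1.532, 0.024, 1.141, -0.082], TCP at [0.231, 0.634, 0.405] pointing down, gripper open.
Joint ranges: [-2.59, 2.59], [-0.33, 1.99], [-1.39, 1.29], [0.1, 2.45], [-1.04, 4.18], [0.21, 1.99], [-2.66, 2.66]. Speed limits (rad/s): [2.57, 2.57, 3.14, 3.14, 3.14, 3.14, 3.14].

### API

Orientations are given as a unit quaternion [x, y, z, w].
In Python, from station import sense, cams, workorder, models gives the robot as it stands.
- The arm moves only by the tool send_rows, never from a script. Its argument "moves" is a list of rows, each a list of 3 entries, a list of its own where there are three numbers: the turn, a rotation vector about the tool's x, y, z in degrees, then the shift along the tool's x, y, z in cm, then the finger opening in cm, from 0 to 8.7. A call has 1 to 10 rows; each row is the pose to reach, as a shift and turn from the pose measured when the call began, along the tool's axes at that moment; what a row does not reach only later rows make up. A row lasts 1/12 s, in which the tool goes at most 41.7 mm and 7.16 degrees, less where a joint would pass 70% of its speed; a pose out of reach is approached as far as the arm can. A call with a gripper value outside its range is refused whole. The fingers move at their own pace and stop on an object; "squeeze" is the grip in N (left out, the last holds). Time passes only in rows, so rows that repeat a pose let the fingers close. It gives the time, the measured TCP pose, the force and the opening at its end, in the units of the state.
- sense(): the state, without advancing time (a new reading comes with each control period).
- cams.camera(name): name is "scene" or "top" or "wrist"; returns the picture (400x640x3 uint8, blue, green, red); there is no depth.
- cams.camera_info(name): a dict with "camera_matrix" (3x3 intrinsics, pixels), "world_to_cam" (4x4, takes a point from world to camera coordinates). Camera axes: x right, y down, z forward; pixel columns grow to the right and rows downward; lengths in m; the calibration is good to about 2 mm. A picture is of the moment at which its call begins: read the wrist's pose just before it. camera_info takes no time and is no camera call; for the wrist camera it gives the pose at the moment of the call.
- workorder.job_done(): hands the job in, once; it reports no verdict.
Trained networks look in the newest picture that a camera, given by its name, has taken for a name from the list of things; names that differ only in an ending like _2 or _b are one class to them, and where a whole thing is asked for, a point or a joint stands for the part that bears it (a point fixed in the world has none). Each returns a list of dicts, best first, with "confidence" (0 to 1); they miss things now and then, are a little off and sometimes report something else, mostly with a low value. They report only what shows in the picture. A call takes as long as a camera call.
- models.search_frame(camera, thing): "point" ([x, y, z] in m, in world coordinates, good to about 4 mm: the middle of the surface that is visible of it).
- models.spot_point(camera, thing): "point" ([x, y, z] in m, in world coordinates, good to about 4 mm: a listed point, or the origin of a listed thing).
The state is a dict: "time_s": time; "q": joint angles; "qvel": joint speeds; "tau": joint torques, N m; "ee_pos": TCP position; "ee_rot": TCP orientation; "contact_force": force on the tool from outside, world axes, zero at the start; "torque": the same for the moment, N m; "gripper_width": finger opening in m.
Only numpy, scipy, OpenCV 4.12 (cv2) and the standard library are available. Lean on these libraries where they do the work, as an engineer would, in place of code of your own. Each camera call takes 0.05 s, during which the arm holds its last target. There are 200 camera calls.

## Working session

There is one attempt and no reset: what is moved stays moved. The work goes in short steps, Python scripts to look and compute and a tool call to move; the robot and the scene stay as the last step left them, time stands still between calls to the robot, and variables do not carry over. Pictures are saved under pics/ and viewed, about 8 in all and at most 12, crops included, and the job is handed in when it is done.

Besides the shell and the picture viewer there is one more tool, called as name([rows], argument=value, ...), one row to a line, values as JSON. send_rows: Moves the arm, as the interface text tells. Its arguments: {"type":"object","properties":{"moves":{"type":"array"},"squeeze":{"type":"number"}},"required":["moves"]}

```bash
mkdir -p pics; cat > h.py <<'E'
import numpy as np, cv2
from station import sense, cams, workorder, models
from scipy.spatial.transform import Rotation as R
np.set_printoptions(precision=4,suppress=True)
def proj(cam,P):
    i=cams.camera_info(cam); T=np.array(i["world_to_cam"]); K=np.array(i["camera_matrix"])
    p=K@(T[:3,:3]@np.asarray(P,float).T+T[:3,3:4]); return (p[:2]/p[2]).T
def onplane(cam,uv,z):
    i=cams.camera_info(cam); T=np.array(i["world_to_cam"]); K=np.array(i["camera_matrix"])
    d=T[:3,:3].T@np.linalg.solve(K,[uv[0],uv[1],1]); c=-T[:3,:3].T@T[:3,3]
    return c+d*(z-c[2])/d[2]
E
python3 - <<'E'
from h import *
s=sense(); print(s["time_s"],s["ee_pos"],s["ee_rot"],R.from_quat(s["ee_rot"]).as_matrix())
for c in ["top","scene"]:
    cv2.imwrite(f"pics/{c}.png",cams.camera(c))
    for t in ["nest","carrier","carrier_pad","bar","end_stop","vial","chip_box","clamp_fork","black_post_holder"]:
        r=models.spot_point(c,t)
        print(c,t,[(np.round(x["point"],4),round(x["confidence"],2)) for x in r[:2]])
E
```

```text
0.0 [0.2312 0.6339 0.4037] [ 0.174   0.9847 -0.001  -0.0001] [[-0.9395  0.3427 -0.0006]
 [ 0.3427  0.9395 -0.0019]
 [-0.0001 -0.0019 -1.    ]]
top nest [(array([0.4369, 0.3085, 0.0007]), 0.73)]
top carrier [(array([0.4425, 0.3457, 0.025 ]), 0.83), (array([0.4419, 0.3737, 0.0313]), 0.27)]
top carrier_pad [(array([0.4448, 0.3732, 0.0317]), 0.84)]
top bar []
top end_stop [(array([0.4301, 0.2334, 0.0187]), 0.86)]
top vial [(array([ 0.4308,  0.0516, -0.0019]), 0.55), (array([0.4445, 0.3452, 0.0226]), 0.49)]
top chip_box [(array([0.4184, 0.1248, 0.0012]), 0.87)]
top clamp_fork [(array([ 0.5013,  0.5337, -0.0031]), 0.2)]
top black_post_holder [(array([ 0.4996,  0.5339, -0.0023]), 0.82), (array([0.4329, 0.2666, 0.0314]), 0.34)]
scene nest [(array([ 0.4354,  0.3068, -0.0026]), 0.97)]
scene carrier [(array([0.4414, 0.3484, 0.017 ]), 0.87)]
scene carrier_pad [(array([0.4473, 0.3717, 0.0306]), 0.92)]
scene bar [(array([0.4349, 0.2656, 0.0286]), 0.86)]
scene end_stop [(array([0.4357, 0.2338, 0.019 ]), 0.58)]
scene vial [(array([ 0.425 ,  0.0548, -0.0042]), 0.75)]
scene chip_box [(array([ 0.414 ,  0.1198, -0.0026]), 0.69)]
scene clamp_fork [(array([0.4219, 0.5409, 0.0035]), 0.45), (array([0.4422, 0.3693, 0.0332]), 0.29)]
scene black_post_holder [(array([ 0.5001,  0.5359, -0.0015]), 0.52)]
```

View pics/top.png

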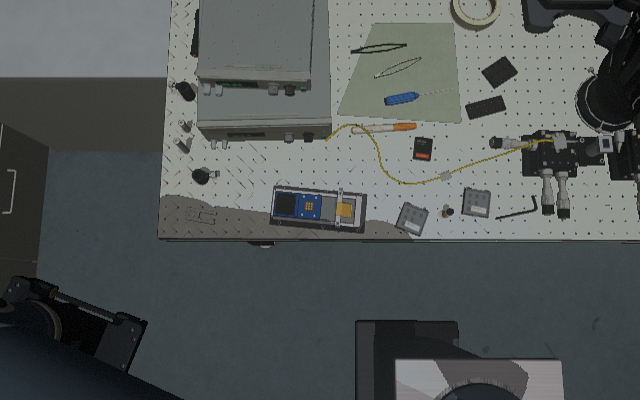

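View pics/scene.png

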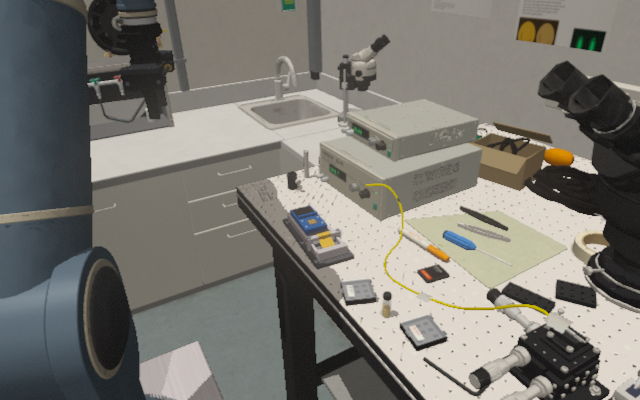

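```bash
python3 - <<'E'
from h import *
for uv in [(330,138),(200,140),(270,228),(363,233),(272,186),(366,194)]: print(uv,onplane("top",uv,0.0),onplane("top",uv,0.1))
T=np.linalg.inv(cams.camera_info("wrist")["world_to_cam"]); s=sense()
r=R.from_quat(s["ee_rot"]).as_matrix(); print("cam in tool",r.T@(T[:3,3]-s["ee_pos"]), (r.T@T[:3,:3]), cams.camera_info("wrist")["camera_matrix"])
E
```

```text
(330, 138) [0.5863 0.2826 0.    ] [0.556  0.2845 0.1   ]
(200, 140) [0.5816 0.5521 0.    ] [0.5518 0.5272 0.1   ]
(270, 228) [0.3987 0.4031 0.    ] [0.3871 0.393  0.1   ]
(363, 233) [0.3892 0.2168 0.    ] [0.3786 0.2253 0.1   ]
(272, 186) [0.4847 0.4008 0.    ] [0.4645 0.3909 0.1   ]
(366, 194) [0.4686 0.2097 0.    ] [0.45  0.219 0.1  ]
cam in tool [ 0.0699 -0.0001  0.0203] [[ 0.001  -0.967  -0.2548]
 [ 1.      0.0012 -0.0007]
 [ 0.001  -0.2548  0.967 ]] [[279.7622   0.     316.1481]
 [  0.     279.7622 198.888 ]
 [  0.       0.       1.    ]]
```

send_rows([
  [[0,0,-16],[-29.2,-17.2,8.4],0],
  [[0,0,-16],[-29.2,-17.2,8.4],0],
  [[0,0,-16],[-29.2,-17.2,8.4],0],
  [[0,0,-16],[-29.2,-17.2,8.4],0],
  [[0,0,-16],[-29.2,-17.2,8.4],0],
  [[0,0,-16],[-29.2,-17.2,8.4],0],
  [[0,0,-16],[-29.2,-17.2,8.4],0],
  [[0,0,-16],[-29.2,-17.2,8.4],0],
  [[0,0,-16],[-29.2,-17.2,8.4],0],
  [[0,0,-16],[-29.2,-17.2,8.4],0],
], squeeze=20)

```text
time_s: 1.83
ee_pos: [0.4502, 0.3674, 0.3197]
ee_rot: [0.04, 0.999, -0.002, 0.0]
contact_force: [-0.2, 0.4, 0.2]
gripper_width: 0.0283
```

send_rows([
  [[0,0,0],[0,0,0],0],
  [[0,0,0],[0,0,0],0],
  [[0,0,0],[0,0,0],0],
])

```text
time_s: 2.08
ee_pos: [0.4495, 0.3686, 0.32]
ee_rot: [0.039, 0.999, -0.001, 0.0]
contact_force: [0.1, 0.3, 0.3]
gripper_width: 0.0082
```

```bash
python3 - <<'E'
from h import *
s=sense(); print(s["time_s"],s["ee_pos"],R.from_quat(s["ee_rot"]).as_matrix(),s["gripper_width"],s["contact_force"])
im=cams.camera("wrist"); cv2.imwrite("pics/w1.png",im)
for t in ["nest","carrier","carrier_pad","bar","end_stop"]:
    r=models.spot_point("wrist",t)
    print(t,[(np.round(x["point"],4),round(x["confidence"],2)) for x in r[:2]])
E
```

```text
2.0833 [0.4495 0.3686 0.32  ] [[-0.997   0.0777  0.0004]
 [ 0.0777  0.997  -0.0028]
 [-0.0006 -0.0028 -1.    ]] 0.00818248444738176 [0.122  0.3142 0.3171]
nest [(array([0.4384, 0.3082, 0.0047]), 0.97)]
carrier [(array([0.442 , 0.3492, 0.0252]), 0.69), (array([0.437 , 0.307 , 0.0001]), 0.39)]
carrier_pad [(array([ 0.4188,  0.1221, -0.001 ]), 0.6), (array([0.4416, 0.3733, 0.0331]), 0.56)]
bar [(array([0.4408, 0.2662, 0.0247]), 0.62)]
end_stop [(array([0.4315, 0.2394, 0.0219]), 0.84), (array([0.4379, 0.3073, 0.001 ]), 0.61)]
```

View pics/w1.png

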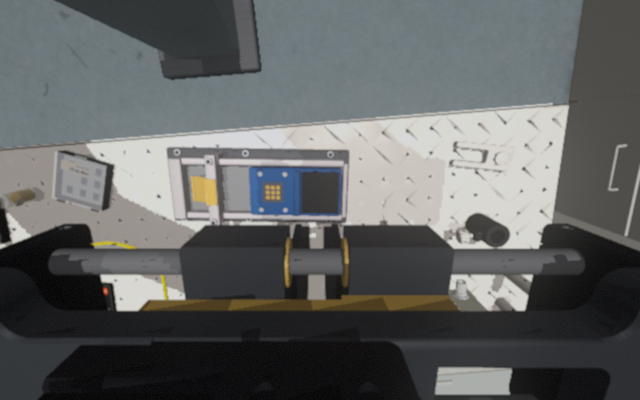

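The wrist view shows the nest at columns 168–348, rows 150–222. The black pad is near (320,192) and the bar near column 210. I'll crop to get the axis precisely.

```bash
python3 - <<'E'
import cv2
im=cv2.imread("pics/w1.png")[140:232,160:356]
cv2.imwrite("pics/w1c.png",cv2.resize(im,None,fx=4,fy=4,interpolation=cv2.INTER_CUBIC))
E
```

```text
(no output)
```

View pics/w1c.png

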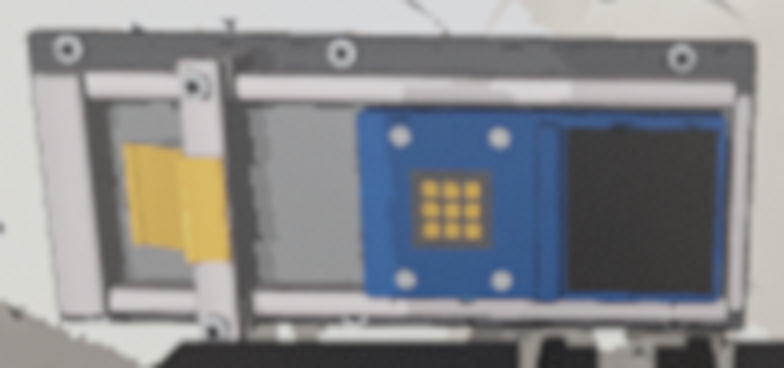

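```bash
python3 - <<'E'
from h import *
f=lambda x,y,z: onplane("wrist",(160+(x+.5)/4-.5,140+(y+.5)/4-.5),z)
P=np.array([f(568,128,.033),f(718,130,.033),f(713,293,.033),f(565,292,.033)]);print(P,P.mean(0))
for a,b,z in [((754,42),(30,32),.014),((732,103),(255,100),.024),((722,298),(255,292),.024),((735,83),(90,75),.024)]:
    A,B=f(*a,z),f(*b,z);d=B-A;print(A,B,np.hypot(*d[:2]),np.degrees(np.arctan2(d[0],-d[1])))
print("stop face top",f(92,180,.028), "nose",f(362,200,.033))
E
```

```text
[[0.4221 0.3551 0.033 ]
 [0.4253 0.3909 0.033 ]
 [0.4662 0.3874 0.033 ]
 [0.4631 0.3506 0.033 ]] [0.4442 0.371  0.033 ]
[0.4069 0.4025 0.014 ] [0.3903 0.2206 0.014 ] 0.18265302518009568 -5.194850876249796
[0.4204 0.3953 0.024 ] [0.4106 0.278  0.024 ] 0.11780328901345194 -4.760484583180825
[0.4706 0.3901 0.024 ] [0.4598 0.2699 0.024 ] 0.12066155889400124 -5.126764449711137
[0.4155 0.3963 0.024 ] [0.4014 0.2385 0.024 ] 0.15851865898855214 -5.112760861850014
stop face top [0.4267 0.2357 0.028 ] nose [0.4359 0.3032 0.033 ]
```

send_rows([
  [[0,0,0.6],[0.55,0.25,4],0],
  [[0,0,0.6],[0.55,0.25,7],0],
  [[0,0,0.6],[0.55,0.25,9.0],0],
  [[0,0,0.6],[0.55,0.25,9.8],0],
  [[0,0,0.6],[0.55,0.25,9.8],0],
  [[0,0,0.6],[0.55,0.25,9.8],0],
])

```text
time_s: 2.88
ee_pos: [0.4448, 0.371, 0.2223]
ee_rot: [0.044, 0.999, -0.001, 0.001]
contact_force: [0.1, -0.3, 0.2]
gripper_width: 0.0005
```

```bash
python3 - <<'E'
from h import *
s=sense(); print(s["time_s"],s["ee_pos"],R.from_quat(s["ee_rot"]).as_matrix(),s["gripper_width"],s["contact_force"])
im=cams.camera("wrist")[130:330,160:480]; cv2.imwrite("pics/w2.png",cv2.resize(im,None,fx=2.5,fy=2.5))
E
```

```text
2.8833 [0.4448 0.371  0.2223] [[-0.9961  0.0887  0.001 ]
 [ 0.0887  0.9961 -0.003 ]
 [-0.0012 -0.0029 -1.    ]] 0.0004738620996605566 [ 0.1271 -0.3259  0.2029]
```

View pics/w2.png

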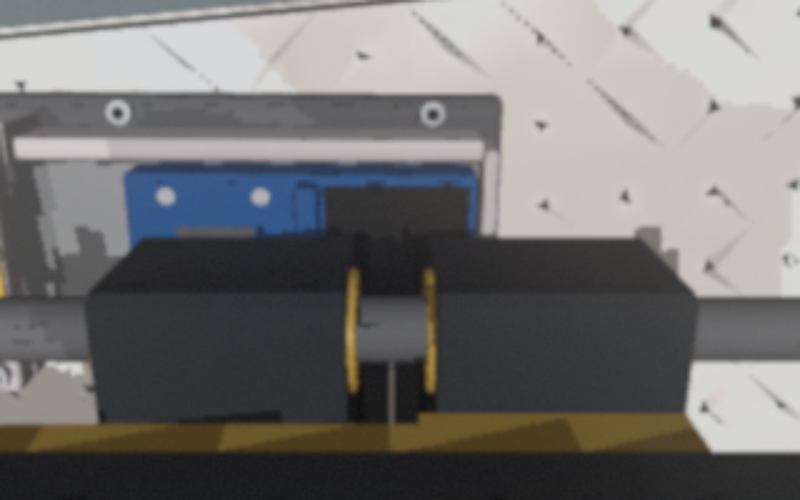

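The closed fingers (around column 392 of the crop) are centred on the pad (columns 325–470), with the tips about 7 mm above it. Next I press.

send_rows([
  [[0,0,0],[0,0,0.4],0],
  [[0,0,0],[0,0,0.7],0],
  [[0,0,0],[0,0,0.9],0],
  [[0,0,0],[0,0,1.1],0],
  [[0,0,0],[0,0,1.3],0],
  [[0,0,0],[0,0,1.3],0],
])

```text
time_s: 3.43
ee_pos: [0.4455, 0.3715, 0.2111]
ee_rot: [0.044, 0.999, -0.0, 0.002]
contact_force: [-0.9, -0.8, 7.9]
gripper_width: 0.0003
```

send_rows([
  [[0,0,0],[0,0,0.4],0],
  [[0,0,0],[0,0,0.6],0],
  [[0,0,0],[0,0,0.8],0],
  [[0,0,0],[0,0,0.9],0],
  [[0,0,0],[0,0,0.9],0],
])

```text
time_s: 3.85
ee_pos: [0.4463, 0.372, 0.2084]
ee_rot: [0.045, 0.999, 0.001, 0.003]
contact_force: [-8.9, -8.3, 42.7]
gripper_width: 0.0007
```

send_rows([
  [[0,0,0],[0,-0.5,0.5],0],
  [[0,0,0],[0,-1.0,0.5],0],
  [[0,0,0],[0,-1.5,0.5],0],
  [[0,0,0],[0,-2.0,0.5],0],
  [[0,0,0],[0,-2.5,0.5],0],
])

```text
time_s: 4.27
ee_pos: [0.4442, 0.353, 0.2085]
ee_rot: [0.043, 0.999, 0.008, 0.006]
contact_force: [-5.8, 8.1, 22.9]
gripper_width: 0.0003
```

```bash
python3 - <<'E'
from h import *
s=sense(); r=R.from_quat(s["ee_rot"]).as_matrix(); tip=s["ee_pos"]+r[:,2]*.182
n=np.array([-.089,-.996,0]); print(s["time_s"],tip,(tip-[.4442,.371,.033])@n,s["contact_force"],r.T@s["contact_force"])
print(r)
cv2.imwrite("pics/w3.png",cv2.resize(cams.camera("wrist")[130:330,100:420],None,fx=2.5,fy=2.5))
E
```

```text
4.2667 [0.4463 0.3557 0.0265] 0.01502914319802649 [-5.7892  8.0752 22.8604] [  6.226    7.9026 -22.8058]
[[-0.9962  0.0865  0.0119]
 [ 0.0867  0.9961  0.0148]
 [-0.0105  0.0157 -0.9998]]
```

View pics/w3.png

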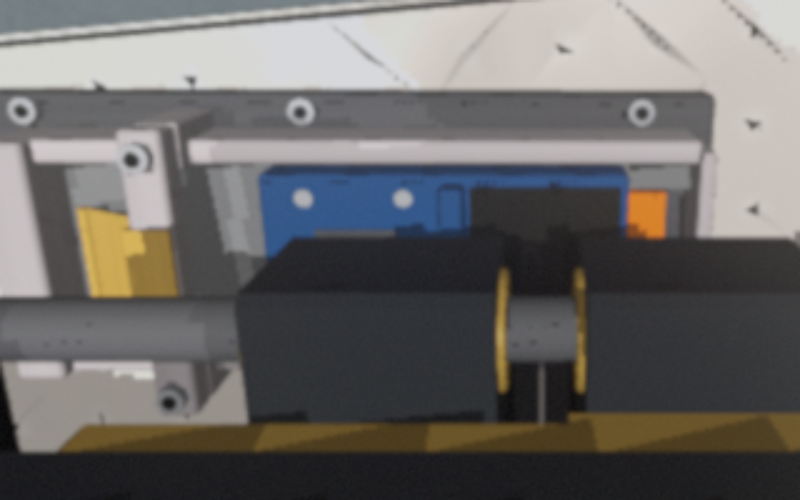

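The carrier slid 15 mm with the fingers still centred on the pad, and orange shows behind the tail at about (645,215). I'll keep going.

send_rows([
  [[0.5,0.3,0],[0,-0.7,0.5],0],
  [[0.9,0.6,0],[0,-1.2,0.5],0],
  [[0.9,0.6,0],[0,-1.7,0.5],0],
  [[0.9,0.6,0],[0,-2.2,0.5],0],
  [[0.9,0.6,0],[0,-2.7,0.5],0],
])

```text
time_s: 4.73
ee_pos: [0.4428, 0.3312, 0.2085]
ee_rot: [0.042, 0.999, 0.007, 0.004]
contact_force: [-5.9, 8.0, 25.6]
gripper_width: 0.0007
```

```bash
cat > st.py <<'E'
from h import *
s=sense(); r=R.from_quat(s["ee_rot"]).as_matrix(); tip=s["ee_pos"]+r[:,2]*.182
n=np.array([-.089,-.996,0]); print(s["time_s"],tip,(tip-[.4442,.371,.033])@n,r.T@s["contact_force"],r[:,2])
E
python3 st.py
```

```text
4.7333 [0.4442 0.3336 0.0265] 0.03728026314648137 [  6.377    7.8241 -25.5646] [ 0.008   0.0132 -0.9999]
```

send_rows([
  [[0.4,0.3,0],[0.1,-0.7,0.5],0],
  [[0.7,0.5,0],[0.1,-1.2,0.5],0],
  [[0.7,0.5,0],[0.1,-1.7,0.55],0],
  [[0.7,0.5,0],[0.1,-2.2,0.55],0],
  [[0.7,0.5,0],[0.1,-2.7,0.55],0],
])

```text
time_s: 5.15
ee_pos: [0.442, 0.3112, 0.2085]
ee_rot: [0.041, 0.999, 0.01, 0.006]
contact_force: [0.7, 9.5, 22.9]
gripper_width: 0.0004
```

```bash
python3 st.py; python3 - <<'E'
from h import *
cv2.imwrite("pics/w4.png",cv2.resize(cams.camera("wrist")[130:330,160:480],None,fx=2.5,fy=2.5))
E
```

```text
5.15 [0.4442 0.3147 0.0265] 0.05612091346868986 [ -0.1441   9.935  -22.6768] [ 0.0118  0.0191 -0.9997]
```

View pics/w4.png

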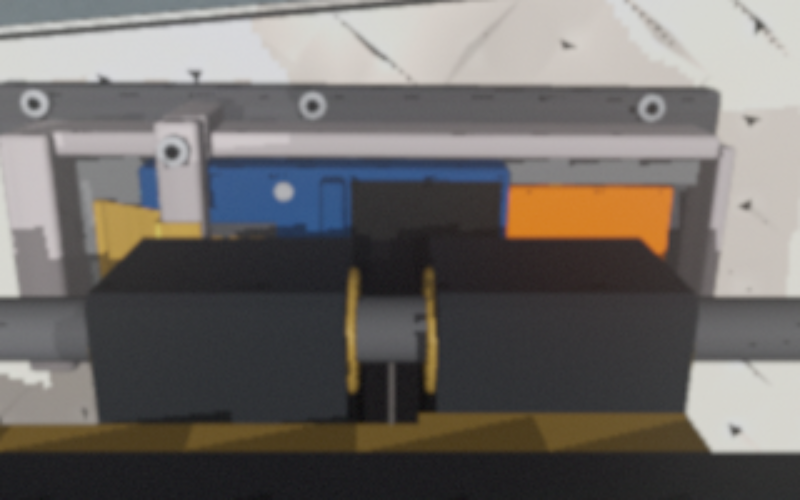

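The fingers are about 8 mm forward on the pad, close to the rib. The nose has about 16 mm left to the stop, so I'll keep pushing on the rib.

send_rows([
  [[0.5,0.4,0],[0.1,-0.7,0.5],0],
  [[0.9,0.6,0],[0.1,-1.2,0.5],0],
  [[0.9,0.6,0],[0.1,-1.7,0.5],0],
  [[0.9,0.6,0],[0.1,-2.1,0.5],0],
])

```text
time_s: 5.53
ee_pos: [0.4413, 0.2964, 0.2085]
ee_rot: [0.04, 0.999, 0.01, 0.005]
contact_force: [-3.5, 14.7, 21.0]
gripper_width: 0.0004
```

```bash
python3 st.py; python3 - <<'E'
from h import *
cv2.imwrite("pics/w5.png",cv2.resize(cams.camera("wrist")[130:330,160:480],None,fx=2.5,fy=2.5))
E
```

```text
5.5333 [0.4433 0.3    0.0265] 0.07076912958092393 [  4.4725  14.8187 -20.7035] [ 0.0112  0.0199 -0.9997]
```

View pics/w5.png

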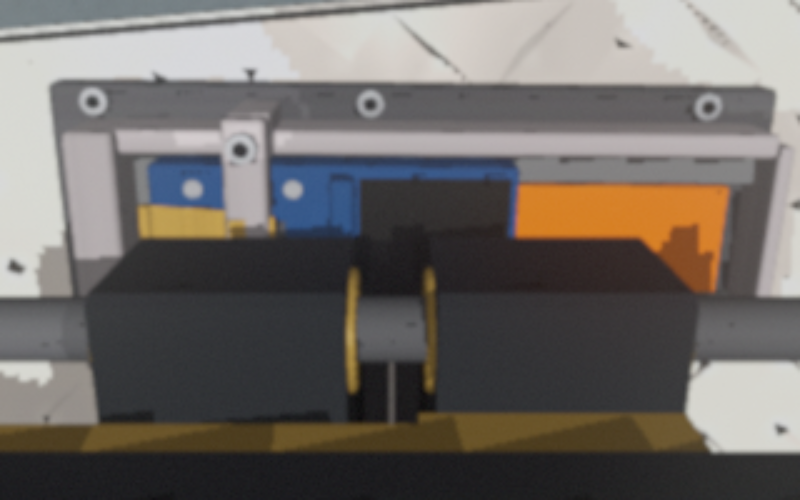

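About 5 mm is left: the nose is near column 150 and the stop face near 130. The leaf is now lying on the carrier.

send_rows([
  [[0.5,0.4,0],[0.1,-0.8,0.45],0],
  [[0.9,0.6,0],[0.1,-1.2,0.45],0],
  [[0.9,0.6,0],[0.1,-1.6,0.45],0],
  [[0.9,0.6,0],[0.1,-1.8,0.45],0],
  [[0.9,0.6,0],[0.1,-1.8,0.45],0],
])

```text
time_s: 6.0
ee_pos: [0.4403, 0.2884, 0.2086]
ee_rot: [0.038, 0.999, 0.014, 0.006]
contact_force: [-2.5, 21.5, 11.2]
gripper_width: 0.001
```

```bash
python3 st.py; python3 - <<'E'
from h import *
cv2.imwrite("pics/w6.png",cv2.resize(cams.camera("wrist")[130:330,160:480],None,fx=2.5,fy=2.5))
E
```

```text
6.0 [0.4428 0.2934 0.0266] 0.07742114750336485 [  3.9613  21.6032 -10.6813] [ 0.0134  0.0275 -0.9995]
```

View pics/w6.png

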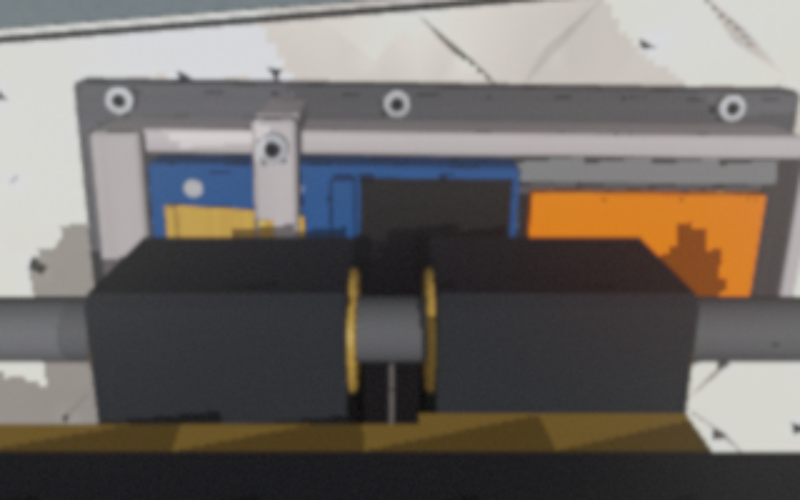

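The nose is touching the stop (column ~150) and a gap has opened ahead of the orange plate (518–528). I'll give one more firm push, then back off the rib and lift.

send_rows([
  [[0.5,0.4,0],[0,-0.8,0.35],0],
  [[0.9,0.6,0],[0,-1.4,0.35],0],
  [[0.9,0.6,0],[0,-1.6,0.35],0],
  [[0.9,0.6,0],[0,-1.6,0.35],0],
])

```text
time_s: 6.38
ee_pos: [0.4398, 0.2859, 0.209]
ee_rot: [0.034, 0.999, 0.02, 0.007]
contact_force: [-1.9, 29.8, 3.0]
gripper_width: 0.0007
```

```bash
python3 st.py
```

```text
6.3833 [0.4428 0.2932 0.0272] 0.07758256464147507 [ 3.8831 29.7195 -1.8533] [ 0.0161  0.0401 -0.9991]
```

The tip didn't move under 30 N, so the carrier is hard against the stop. Retreating.

send_rows([
  [[0,0,0],[0,0.2,0],0],
  [[0,0,0],[0,0.4,-0.1],0],
  [[0,0,0],[0,0.5,-0.6],0],
  [[0,0,0],[0,0.5,-1.5],0],
  [[0,0,0],[0,0.5,-4],0],
  [[0,0,0],[0,0.5,-8],0],
  [[0,0,0],[0,0.5,-12],0],
  [[0,0,0],[0,0.5,-12],0],
  [[0,0,0],[0,0.5,-12],0],
  [[0,0,0],[0,0.5,-12],0],
])

```text
time_s: 7.22
ee_pos: [0.4381, 0.2846, 0.329]
ee_rot: [0.035, 0.999, 0.02, 0.007]
contact_force: [0.2, 0.3, -0.1]
gripper_width: 0.0004
```

```bash
python3 st.py; python3 - <<'E'
from h import *
cv2.imwrite("pics/w7.png",cv2.resize(cams.camera("wrist")[130:330,160:480],None,fx=2.5,fy=2.5))
for t in ["carrier","carrier_pad","end_stop","nest"]:
    r=models.spot_point("wrist",t); print(t,[(np.round(x["point"],4),round(x["confidence"],2)) for x in r[:2]])
E
```

```text
7.2167 [0.441  0.2917 0.1471] 0.07927705182760907 [-0.1368  0.3069  0.0872] [ 0.0156  0.0387 -0.9991]
carrier [(array([0.4364, 0.2795, 0.0153]), 0.66)]
carrier_pad [(array([0.4372, 0.3042, 0.028 ]), 0.81)]
end_stop [(array([0.4306, 0.2377, 0.0251]), 0.75)]
nest []
```

View pics/w7.png

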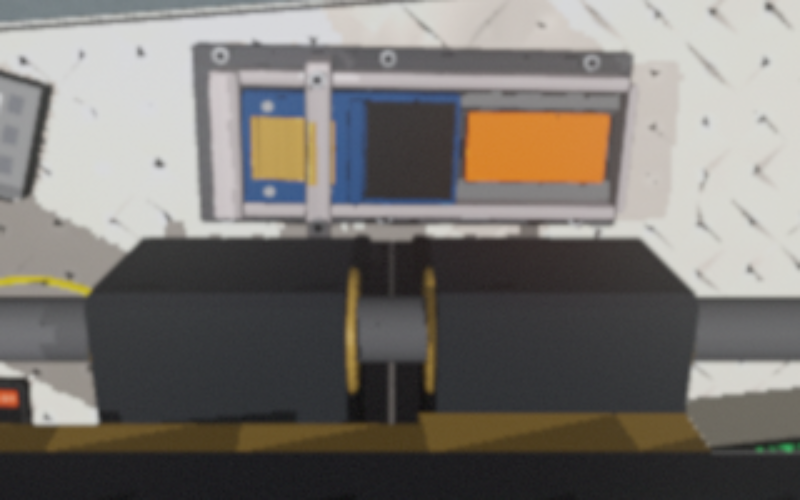

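```bash
python3 - <<'E'
from h import *
im=cams.camera("wrist"); h=cv2.cvtColor(im,cv2.COLOR_BGR2HSV)
m=cv2.inRange(h,(5,150,120),(18,255,255)); m[:150]=0
n,l,st,c=cv2.connectedComponentsWithStats(m); i=1+np.argmax(st[1:,4]); 
(cx,cy),(a,b),ang=cv2.minAreaRect(np.argwhere(l==i)[:,::-1].astype(np.float32)); print(st[i],a,b,ang)
pts=cv2.boxPoints(((cx,cy),(a+1,b+1),ang))
for z in(.014,.021):
    P=np.array([onplane("wrist",p,z)[:2] for p in pts]); print(z,np.linalg.norm(P-np.roll(P,1,0),axis=1))
    n_=np.array([-.089,-.996]); print(np.sort((P-[.4442,.371])@n_))
E
```

```text
[ 345  176   59   28 1563] 58.0 27.0 0.0
0.014 [0.0656 0.0311 0.0638 0.0315]
[-0.024  -0.0206  0.0416  0.0431]
0.021 [0.064  0.0304 0.0622 0.0308]
[-0.0214 -0.0181  0.0426  0.0442]
```

```bash
python3 -c "
from station import workorder; print(workorder.job_done())"
```

```text
the job is handed in; nothing more can be done
None
```

The carrier is home against the end stop with the leaf spring on top of it, and I handed the job in at about 7.3 s. No verdict was reported.

**What I did:** With closed fingertips I pressed the carrier down on its pad with up to about 43 N until the plate bottomed. I then slid it under the bar and leaf spring, pressing at about 21–26 N. That fell to about 11 N, then 3 N, once it was at the stop. The fingers slipped about 8 mm forward partway, so the rib took over the push. I finished with a firm 30 N push, backed off the rib and lifted straight up.

**Last checks:**
- **At the stop:** the fingertips did not move under the 30 N push, and the last picture shows the nose touching the stop. The detector put the pad about 67 mm from where I first measured it, against an expected slide of 66 mm.
- **Hand clear:** the force reading was about 0 N, with the fingertips about 12 cm above the carrier.
- **Orange plate up:** this is the least certain check. A gap shows behind the carrier's tail. The plate's size in the picture fits the raised height better (62–64 mm) than the lowered one (64–66 mm), but its true length is 60 mm, so the measurement is rough.
- **Things round the nest:** the arm never went near them and I noticed nothing moved, but I did not measure their positions again.

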